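# Sort bottles, vials and a tube into their holders

## Task

Clear the mixed handful near the front of the bench, just to the right of the three black holders, into the holder where each kind belongs: the two reagent bottles into the tray with the two large bays, the two small dropper vials into the tray with the two small bays, and the lying conical tube along the cradle, centred on its two cross bars between the posts. One bottle or vial to a bay, standing on the bay's floor, either one in either bay whatever its cap colour; never tip over a bottle or vial, and leave the two nearby racks of sample tubes where they stand.

Things in the scene. Friction and masses are not known exactly. Their poses are not given: they have to be found in the camera images.
- bottle_1: round glass reagent bottle with a screw cap, standing: body 56 mm across and 69 mm high, then a cap 36 mm across from 70 to 105 mm above its underside (grasp it by the cap), 0.16 kg. Origin: centre of the underside, z up. Red cap. The two bottles are alike in shape and interchangeable
- bottle_2: round glass reagent bottle with a screw cap, standing: body 56 mm across and 69 mm high, then a cap 36 mm across from 70 to 105 mm above its underside (grasp it by the cap), 0.16 kg. Origin: centre of the underside, z up. Blue cap. The two bottles are alike in shape and interchangeable
- vial_1: small white dropper vial with a tapered cap, standing: body 17 mm across up to 30 mm, cap up to 15 mm across from 30 to 48 mm above the underside, 0.02 kg. Origin: centre of the underside, z up. Red cap. The two vials are alike in shape and interchangeable
- vial_2: small white dropper vial with a tapered cap, standing: body 17 mm across up to 30 mm, cap up to 15 mm across from 30 to 48 mm above the underside, 0.02 kg. Origin: centre of the underside, z up. Blue cap. The two vials are alike in shape and interchangeable
- tube: 50 ml conical centrifuge tube lying on the bench, 112 mm long: screw cap 34 mm across at its -y end (14 mm long), clear barrel 29 mm across from y = -42 to +40 mm, blunt cone tip at +y; the axis lies 17 mm above the underside; 0.04 kg. Grasp across the barrel. Origin: at mid-length on its underside (on the bench at the start), y along the tube, z up; a small foot keeps it from rolling
- bottle_tray: black tray, 164 x 84 mm, walls 4 mm thick and 30 mm high, floor 5 mm thick, fixed to the bench; one dividing wall makes two square bays of 76 x 76 mm inside. Origin: centre of the underside, on the bench; the bays' centres lie at x = +40 and -40 mm, y = 0 in its frame; z up
- vial_tray: black tray, 100 x 52 mm, walls 4 mm thick and 16 mm high, floor 5 mm thick, fixed to the bench; one dividing wall makes two square bays of 44 x 44 mm inside. Origin: centre of the underside, on the bench; the bays' centres lie at x = +24 and -24 mm, y = 0 in its frame; z up
- tube_cradle: black cradle for one lying tube, fixed to the bench: base plate 130 x 78 x 5 mm, two cross bars along y at x = +30 and -30 mm, 10 mm wide, tops 16 mm above the bench; at the bars' ends posts 10 mm square, 36 mm high, 50 mm apart inside. The tube lies along x on the bars, its middle over the origin, either way round. Origin: centre of the underside, on the bench; z up
- sample_rack: bystander: white rack of sample tubes with yellow caps, 86 x 126 x 48 mm, loose, to be left alone. Origin: centre of the underside
- cluster_rack: bystander: whitish rack full of small white tubes, 94 x 136 x 43 mm, loose, to be left alone. Origin: centre of the underside

How it is judged (in metres and radians):
At the end, for the whole second after the job is handed in: A bottle stands in each large bay (x, y within 13 mm of its centre), a vial in each small bay (16 mm), on the floor (5 mm), upright (0.12 rad); the tube lies on the cradle's bars, middle within 20 mm along and 15 mm across, aligned (0.2 rad, either way); all at rest ((((x of bottle_1 in the frame of bottle_tray between 0.027 and 0.053 m and y of bottle_1 in the frame of bottle_tray between -0.013 and 0.013 m) and (x of bottle_2 in the frame of bottle_tray between -0.053 and -0.027 m and y of bottle_2 in the frame of bottle_tray between -0.013 and 0.013 m)) or ((x of bottle_1 in the frame of bottle_tray between -0.053 and -0.027 m and y of bottle_1 in the frame of bottle_tray between -0.013 and 0.013 m) and (x of bottle_2 in the frame of bottle_tray between 0.027 and 0.053 m and y of bottle_2 in the frame of bottle_tray between -0.013 and 0.013 m))) and z of bottle_1 in the frame of bottle_tray between 0 and 0.01 m and angle between each of bottle_1, bottle_2, vial_1, vial_2's own z axis and vertical below 0.12 rad and z of bottle_2 in the frame of bottle_tray between 0 and 0.01 m and (((x of vial_1 in the frame of vial_tray between 0.008 and 0.04 m and y of vial_1 in the frame of vial_tray between -0.016 and 0.016 m) and (x of vial_2 in the frame of vial_tray between -0.04 and -0.008 m and y of vial_2 in the frame of vial_tray between -0.016 and 0.016 m)) or ((x of vial_1 in the frame of vial_tray between -0.04 and -0.008 m and y of vial_1 in the frame of vial_tray between -0.016 and 0.016 m) and (x of vial_2 in the frame of vial_tray between 0.008 and 0.04 m and y of vial_2 in the frame of vial_tray between -0.016 and 0.016 m))) and z of vial_1 in the frame of vial_tray between 0 and 0.01 m and z of vial_2 in the frame of vial_tray between 0 and 0.01 m and x of tube in the frame of tube_cradle between -0.02 and 0.02 m and y of tube in the frame of tube_cradle between -0.015 and 0.015 m and height (world z) of tube between 0.01 and 0.06 m and angle between the y axis of tube and the x axis of tube_cradle, either way round below 0.2 rad and linear speed of each of bottle_1, bottle_2, vial_1, vial_2, tube below 0.02 m/s); the robot touches nothing.
It fails at once if a bottle or vial is tipped over (0.7 rad) (angle between any of bottle_1, bottle_2, vial_1, vial_2's own z axis and vertical above 0.7 rad).
It fails at once if a bystander rack is moved more than 25 mm (distance of any of sample_rack, cluster_rack from where it was at the start of the episode above 0.025 m).
It also fails if it takes over 128 s, if anything falls off the work surface, if the arm or the gripper's body presses on something with over 40 N, if the wrist force passes 120 N, or if a joint passes its speed limit or range.

## Robot

A 6-joint arm with a two-finger parallel gripper is mounted at the origin on a cart in front of the work surface, level with it; the furniture and walls round the work are solid. World frame = base frame: x ahead of the robot, y to its left, z up, the work surface at z = 0. Lengths are in mm, angles in degrees, forces in N, time in s.
With the tool pointing down it reaches from about 300 to 850 mm from the base axis. Payload 4.2 kg.
Tool frame: the origin (TCP) lies midway between the tips of the shut fingers; the grasp point (between the pads) lies 19 mm behind it; z points along the fingers, y is the line along which they close (so a half turn about z gives the same grasp; the last joint's range is limited). The gripper opens to 91 mm and grips with 3 to 60 N. Pads are 32 mm wide; open, the fingers measure 118 mm over their backs; the gripper's body (76 mm by 178 mm) begins 60 mm behind the grasp point.
Start: joints at [69.958, 18.312, 89.639, -0, 72.044, -1.146], TCP at [186.22, 544.031, 176.076] pointing down, gripper open.
Joint ranges: [-177.97, 177.97], [-48.28, 115.42], [12.27, 149.76], [-77.06, 257.06], [2.81, 150.46], [-146.56, 146.56]. Speed limits (degrees/s): [147.25, 147.25, 180, 180, 180, 180].

## Interface

Orientations are given as [roll, pitch, yaw] about the fixed x, y, z axes, in that order (R = Rz(yaw) Ry(pitch) Rx(roll)).
In Python, from workcell import env gives the robot as it stands.
- The arm moves only by the shell command python3 -m jog 'ROWS' [FORCE]. ROWS is a JSON object of lists of equal length, an entry for each row: "jaw": the finger opening in mm, from 0 to 91.2; "slide": the shift along the tool's x, y, z in units of 30 mm (1.0 is 30 mm), a list of three; "spin": the turn about the tool's z in units of 8 degrees (1.0 is 8 degrees). In form: {"jaw": [jaw, ...], "slide": [[dx, dy, dz], ...], "spin": [spin, ...]}. A call has 1 to 10 rows; each row shifts and turns the commanded pose from where the row before left it, along the tool's axes as they then stand; what a row does not reach is not made up. A row lasts 1/10 s, in which the tool goes at most 50 mm and 8.59 degrees, less where a joint would pass 70% of its speed; a pose out of reach is approached as far as the arm can. A call is refused whole if a number of a shift passes 1 or a number of a turn 1, either way. A call with a gripper value outside its range is refused whole. The fingers move at their own pace and stop on an object; FORCE is the grip in N (left out, the last holds). Time passes only in rows, so rows that do not move let the fingers close. It gives the time, the measured TCP pose, the force, the opening and the grip force at its end, in the units of the state.
- env.state(): the state, without advancing time (a new reading comes with each control period).
- env.grab_frame(name): name is "scene" or "top" or "wrist"; returns the picture (400x640x3 uint8, red, green, blue); there is no depth.
- env.camera_model(name): a dict with "fx", "fy", "cx", "cy" (pixels), "camera_from_world" (4x4, takes a point from world to camera coordinates). Camera axes: x right, y up, looking along -z (the intrinsics and any distortion apply to the point x, -y, -z); pixel columns grow to the right and rows downward; lengths in mm; the calibration is good to about 2 mm. A picture is of the moment at which its call begins: read the wrist's pose just before it. camera_model takes no time and is no camera call; for the wrist camera it gives the pose at the moment of the call.
- env.job_done(): hands the job in; it is judged then, once.
The state is a dict: "time_s": time; "qpos": joint angles; "qvel": joint speeds; "effort": joint torques, N m; "ee_pos": TCP position; "ee_rot": TCP orientation; "force": force on the tool from outside, world axes, zero at the start; "torque": the same for the moment, N m; "gripper_width": finger opening in mm; "gripper_force": force on a finger pad.
Only numpy, scipy, OpenCV 4.12 (cv2) and the standard library are available. Lean on these libraries where they do the work, as an engineer would, in place of code of your own. Each camera call takes 0.05 s, during which the arm holds its last target. There are 200 camera calls.

## Working session

There is one attempt and no reset: what is moved stays moved. The work goes in short steps, Python scripts to look and compute and a shell command to move; the robot and the scene stay as the last step left them, time stands still between calls to the robot, and variables do not carry over. Pictures are saved under pics/ and viewed, at most 14 in all, crops included, and the job is handed in when it is done.

```bash
mkdir -p pics; ls
cat > h.py <<'E'
from workcell import env
import numpy as np, cv2
def save(n,f,img=None):
    im=env.grab_frame(n) if img is None else img
    cv2.imwrite('pics/'+f,cv2.cvtColor(im,cv2.COLOR_RGB2BGR)); return im
def ray(m,u,v):
    T=np.array(m['camera_from_world']);R=T[:3,:3];c=-R.T@T[:3,3]
    d=R.T@np.array([(u-m['cx'])/m['fx'],-(v-m['cy'])/m['fy'],-1.]);return c,d
def onz(m,u,v,z):
    c,d=ray(m,u,v);return c+d*(z-c[2])/d[2]
def tri(a,b):
    A=np.zeros((3,3));y=np.zeros(3)
    for c,d in (a,b):
        d=d/np.linalg.norm(d);P=np.eye(3)-np.outer(d,d);A+=P;y+=P@c
    p=np.linalg.solve(A,y)
    return p,[np.linalg.norm(np.cross(p-c,d/np.linalg.norm(d))) for c,d in (a,b)]
def proj(m,p):
    q=np.array(m['camera_from_world'])@np.r_[p,1];return m['cx']+m['fx']*q[0]/-q[2],m['cy']-m['fy']*q[1]/-q[2]
E
python3 - <<'E'
from h import *
s=env.state();print(s['ee_pos'],s['ee_rot'],s['gripper_width'],s['time_s'])
ims={}
for n in('scene','top','wrist'):
    save(n,n+'0.png');m=env.camera_model(n);print(n,{k:np.round(v,2).tolist() if k!='camera_from_world' else np.round(v,3).tolist() for k,v in m.items()})
E
```

```text
pics
[186.02095176 543.4735614  175.22027074] [-1.79899876e+02 -1.24184234e-04  1.61106943e+02] 91.08080422142825 0.0
scene {'fx': 514.91, 'fy': 514.91, 'cx': 317.01, 'cy': 201.48, 'camera_from_world': [[0.671, -0.741, -0.004, -436.91], [0.55, 0.494, 0.673, -322.387], [-0.497, -0.454, 0.739, -1111.409], [0.0, 0.0, 0.0, 1.0]]}
top {'fx': 456.73, 'fy': 456.73, 'cx': 316.34, 'cy': 198.63, 'camera_from_world': [[0.002, -1.0, -0.003, -35.825], [0.996, 0.002, 0.093, -584.405], [-0.093, -0.003, 0.996, -1462.814], [0.0, 0.0, 0.0, 1.0]]}
wrist {'fx': 311.6, 'fy': 311.6, 'cx': 317.3, 'cy': 202.41, 'camera_from_world': [[0.323, 0.947, -0.002, -575.971], [-0.907, 0.308, -0.287, 34.328], [-0.271, 0.094, 0.958, -392.339], [0.0, 0.0, 0.0, 1.0]]}
```

View pics/scene0.png

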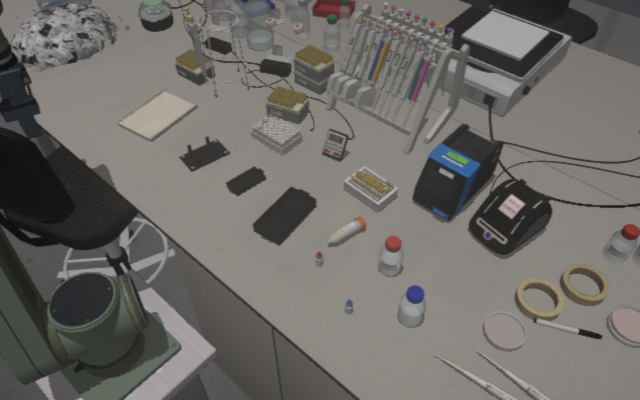

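View pics/top0.png

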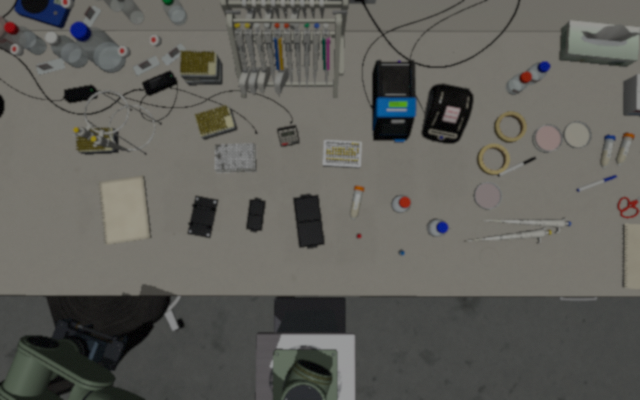

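Scene and top show, in the top view: cradle (202,216), vial tray (257,214), bottle tray (309,221), tube (357,202) with its orange cap at the far end, bottle caps red (402,203) and blue (438,227), vials red (359,236) and blue (401,252). In the scene view the bottles are at (393,243) and (415,295), and the vials at (319,258) and (349,305).

```bash
cat >> h.py <<'E'
def blobs(im,kind,roi,amin=4):
    hsv=cv2.cvtColor(im,cv2.COLOR_RGB2HSV);h,s,v=[hsv[...,i].astype(int) for i in range(3)]
    M={'red':((h<6)|(h>172))&(s>140)&(v>60),'blue':(h>105)&(h<130)&(s>110)&(v>40),
       'orange':(h>=6)&(h<16)&(s>130)&(v>100),'dark':(v<60)}[kind].astype(np.uint8)
    K=np.zeros_like(M);x0,y0,x1,y1=roi;K[y0:y1,x0:x1]=M[y0:y1,x0:x1]
    if kind=='dark': K=cv2.morphologyEx(K,cv2.MORPH_CLOSE,np.ones((5,5)))
    n,l,st,c=cv2.connectedComponentsWithStats(K)
    return [(c[i],st[i,4],l==i) for i in range(1,n) if st[i,4]>=amin]
E
python3 - <<'E'
from h import *
T,S=[cv2.cvtColor(cv2.imread(f'pics/{n}0.png'),cv2.COLOR_BGR2RGB) for n in('top','scene')]
mt,ms=env.camera_model('top'),env.camera_model('scene')
for k in('red','blue','orange'):
    a=[b for b in blobs(T,k,(340,170,460,265),2)];b=[b for b in blobs(S,k,(300,205,440,330),2)]
    print(k,[(x[0].round(1),x[1]) for x in a],[(x[0].round(1),x[1]) for x in b])
    for x in a:
        for y in b:
            p,r=tri(ray(mt,*x[0]),ray(ms,*y[0]))
            if max(r)<12: print('   ',p.round(1),np.round(r,1))
ba=blobs(T,'dark',(170,180,330,260),100);bb=blobs(S,'dark',(160,120,330,250),100)
for x in ba:
    r=cv2.minAreaRect(np.argwhere(x[2])[:,::-1].astype(np.float32));print('dark',x[0].round(1),x[1],r)
    for z in(0,20):
        print('  z',z,onz(mt,*x[0],z).round(1),[onz(mt,*c,z)[:2].round(0).tolist() for c in cv2.boxPoints(r)])
    for y in bb:
        p,q=tri(ray(mt,*x[0]),ray(ms,*y[0]))
        if max(q)<12: print('   tri',p.round(1),np.round(q,1))
for n in[(228,157),(342,153)]: print('racks',onz(mt,*n,43).round(0))
m=env.camera_model('wrist');s=env.state();c,d=ray(m,m['cx'],m['cy']);print('wristcam',c.round(1),d.round(3),'ee',s['ee_pos'].round(1))
E
```

```text
red [(array([404.5, 201.7]), np.int32(82)), (array([359. , 235.7]), np.int32(7))] [(array([393.2, 241.6]), np.int32(105)), (array([318.5, 256. ]), np.int32(4))]
    [ 568.9 -308.4  104.1] [1.2 1.2]
    [ 464.5 -173.2   31.2] [0.6 0.6]
blue [(array([442., 227.]), np.int32(97))] [(array([436.4, 210.6]), np.int32(27)), (array([415.1, 292.7]), np.int32(180)), (array([349. , 300.5]), np.int32(2)), (array([348.5, 304. ]), np.int32(8))]
    [ 491.3 -423.1  101.3] [1.3 1.3]
orange [(array([358.9, 187.8]), np.int32(32))] [(array([361.3, 221. ]), np.int32(36))]
    [ 622.3 -175.9   24.6] [2.7 2.7]
dark [308.4 220.8] 1259 ((308.5154113769531, 220.6230926513672), (53.210899353027344, 24.930980682373047), 82.87498474121094)
  z 0 [513.2  -8.6   0. ] [[596.0, 43.0], [607.0, -39.0], [432.0, -61.0], [422.0, 21.0]]
  z 20 [512.3  -9.   20. ] [[594.0, 42.0], [605.0, -39.0], [432.0, -61.0], [422.0, 20.0]]
   tri [513.   -9.2  13. ] [0.6 0.6]
dark [202.3 216.4] 818 ((202.14328002929688, 216.3196563720703), (22.97016716003418, 37.957427978515625), 11.88865852355957)
  z 0 [527.2 343.    0. ] [[474.0, 392.0], [597.0, 370.0], [582.0, 294.0], [458.0, 317.0]]
  z 20 [526.1 338.   20. ] [[474.0, 386.0], [595.0, 364.0], [580.0, 290.0], [458.0, 313.0]]
   tri [527.5 342.    2.7] [0.6 0.6]
dark [255.4 214.5] 469 ((255.45851135253906, 214.56114196777344), (15.19882583618164, 33.23917007446289), 7.594643592834473)
  z 0 [533.9 166.9   0. ] [[482.0, 198.0], [592.0, 185.0], [585.0, 135.0], [476.0, 148.0]]
  z 20 [532.7 164.2  20. ] [[482.0, 195.0], [590.0, 182.0], [583.0, 133.0], [476.0, 146.0]]
   tri [534.1 165.2   8.1] [0.9 0.9]
racks [719. 253.  43.]
racks [ 732. -118.   43.]
wristcam [110.6 571.6 384.5] [ 0.271 -0.094 -0.958] ee [186.1 543.6 175.4]
```

View pics/wrist0.png

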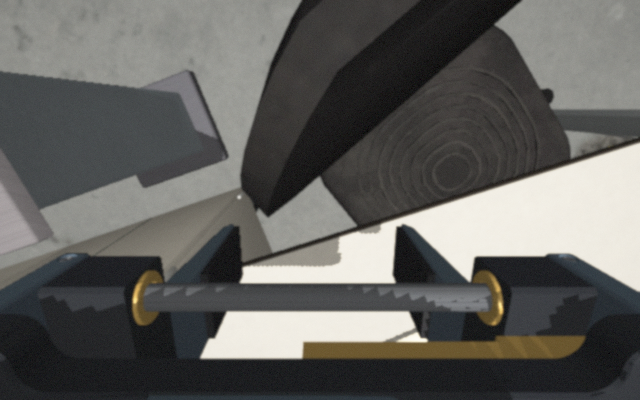

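The wrist view shows only the cart and the seat for now. The triangulated heights agree with the text: cap centres about 101–104, vial cap 31, tube 25, bottle tray 13. Next I move the wrist camera over the trays.

```bash
python3 -m jog '{"jaw":[90,90,90,90,90,90,90,90,90,90],"slide":[[0,0,0],[0,0,0],[0,0,0],[-0.92,-0.66,0],[-0.92,-0.66,0],[-0.92,-0.66,0],[-0.92,-0.66,0],[-0.92,-0.66,0],[-0.92,-0.66,0],[-0.92,-0.66,0]],"spin":[-0.79,-0.79,-0.79,0,0,0,0,0,0,0]}' && python3 -m jog '{"jaw":[90,90,90,90,90,90,90,90,90,90],"slide":[[-0.92,-0.66,0],[-0.92,-0.66,0],[-0.92,-0.66,0],[-0.92,-0.66,0],[-0.92,-0.66,0],[-0.92,-0.66,0],[-0.92,-0.66,0],[-0.92,-0.66,0],[0,0,0],[0,0,0]],"spin":[0,0,0,0,0,0,0,0,0,0]}'
python3 - <<'E'
from h import *
import pickle
m=env.camera_model('wrist');im=save('wrist','w1.png');pickle.dump((m,im),open('w1.pkl','wb'));print(ray(m,317,202)[0])
E
```

```text
time_s: 1.15
ee_pos: [380.5, 404.6, 175.8]
ee_rot: [-180.0, -0.0, -179.9]
force: [0.6, 0.1, 0.1]
gripper_width: 90.0
gripper_force: 0.0
time_s: 2.15
ee_pos: [600.4, 247.0, 175.3]
ee_rot: [-180.0, -0.1, 180.0]
force: [-0.6, 0.4, -0.2]
gripper_width: 90.1
gripper_force: 0.0
[520.81867517 248.40734708 384.53960641]
```

```bash
python3 -m jog '{"jaw":[90,90,90,90,90,90,90,90,90,90],"slide":[[0,-1,0],[0,-1,0],[0,-1,0],[0,-1,0],[0,-1,0],[0,-1,0],[0,-1,0],[0,-1,0],[0,0,0],[0,0,0]],"spin":[0,0,0,0,0,0,0,0,0,0]}'
python3 - <<'E'
from h import *
import pickle
m=env.camera_model('wrist');im=save('wrist','w2.png');pickle.dump((m,im),open('w2.pkl','wb'))
E
python3 -m jog '{"jaw":[90,90,90,90,90,90,90,90,90,90],"slide":[[0,-1,0],[0,-1,0],[0,-1,0],[0,-1,0],[0,-1,0],[0,-1,0],[0,-1,0],[0,-1,0],[0,0,0],[0,0,0]],"spin":[0,0,0,0,0,0,0,0,0,0]}'
python3 - <<'E'
from h import *
import pickle
m=env.camera_model('wrist');im=save('wrist','w3.png');pickle.dump((m,im),open('w3.pkl','wb'))
a=[cv2.imread(f'pics/w{i}.png')[:260] for i in(1,2)];cv2.imwrite('pics/w12.png',np.vstack(a))
E
```

```text
time_s: 3.2
ee_pos: [600.2, 8.3, 176.2]
ee_rot: [179.9, -0.0, -179.9]
force: [-1.0, 0.8, -0.0]
gripper_width: 89.9
gripper_force: 0.0
time_s: 4.25
ee_pos: [601.3, -231.2, 175.8]
ee_rot: [179.9, -0.0, -179.9]
force: [-0.8, 0.7, -0.0]
gripper_width: 89.6
gripper_force: 0.0
```

View pics/w12.png

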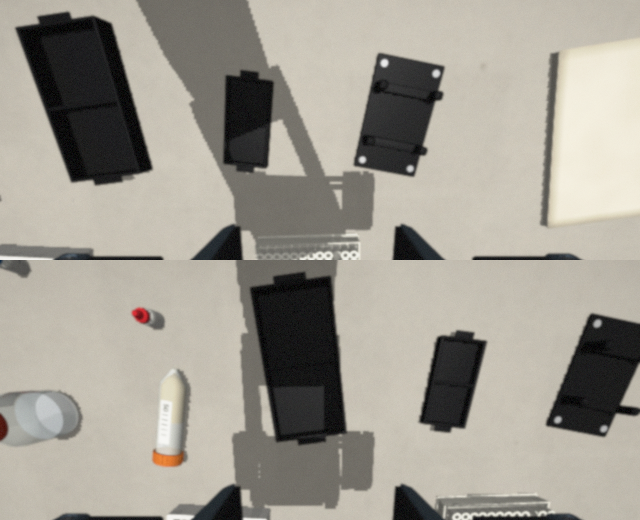

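View pics/w3.png

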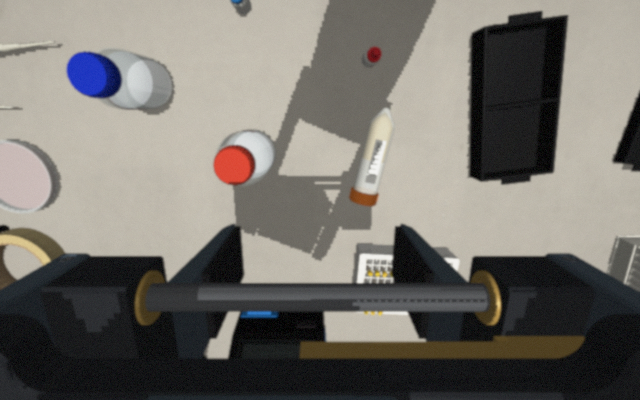

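w1 and w2 show the trays from nearly above: bottle tray at w2 (298,100), vial tray at w1 (248,118), cradle at w1 (400,115). w3 shows the red cap (235,164), blue cap (94,74), red vial (374,53), tube from (366,197) to (384,112), and the blue vial at the top edge (238,2). I take one more station nearer the blue bottle, then triangulate.

```bash
python3 -m jog '{"jaw":[90,90,90,90,90,90,90],"slide":[[1,-0.9,0],[1,-0.9,0],[0.5,-0.9,0],[0,-0.9,0],[0,-0.9,0],[0,0,0],[0,0,0]],"spin":[0,0,0,0,0,0,0]}'
python3 - <<'E'
from h import *
import pickle
m=env.camera_model('wrist');im=save('wrist','w4.png');pickle.dump((m,im),open('w4.pkl','wb'))
W={i:pickle.load(open(f'w{i}.pkl','rb')) for i in(1,2,3,4)}
for k in('red','blue','orange'):
    B=[(i,b[0],b[1]) for i in(2,3,4) for b in blobs(W[i][1],k,(0,0,640,225),25)]
    for b in B: print(k,b[0],b[1].round(1),b[2])
    for a in B:
        for b in B:
            if a[0]<b[0]:
                p,r=tri(ray(W[a[0]][0],*a[1]),ray(W[b[0]][0],*b[1]))
                if max(r)<6 and -5<p[2]<130: print('   ',a[0],b[0],p.round(1),np.round(r,1))
for name,i,roi,z,o in(('bottle',2,(230,0,380,225),30,15),('vial',1,(205,50,300,190),16,15),('cradle',1,(340,40,460,190),5,21)):
    m,im=W[i];M=np.zeros((400,640),np.uint8);x0,y0,x1,y1=roi
    M[y0:y1,x0:x1]=(im[y0:y1,x0:x1].max(2)<62)
    M=cv2.morphologyEx(M,cv2.MORPH_CLOSE,np.ones((11,11)));M=cv2.morphologyEx(M,cv2.MORPH_OPEN,np.ones((o,o)))
    n,l,st,c=cv2.connectedComponentsWithStats(M);j=1+st[1:,4].argmax();ct=cv2.findContours((l==j).astype(np.uint8),0,1)[0][0][:,0]
    P=np.array([onz(m,u,v,z)[:2] for u,v in ct],np.float32);print(name,cv2.minAreaRect(P),P.min(0),P.max(0))
    cv2.drawContours(im,[ct[:,None]],-1,(0,255,0),1)
    W[i]=(m,im)
cv2.imwrite('pics/chk.png',np.vstack([cv2.cvtColor(W[1][1],4)[:200],cv2.cvtColor(W[2][1],4)[:200],cv2.cvtColor(W[4][1],4)[:200]]))
E
```

```text
time_s: 5.0
ee_pos: [526.7, -366.1, 175.9]
ee_rot: [179.9, -0.0, -179.9]
force: [0.4, 1.1, -0.2]
gripper_width: 90.1
gripper_force: 0.0
red 2 [140.8  54.8] 173
red 2 [  2.2 167.4] 105
red 3 [373.8  54.2] 152
red 3 [233.6 164.8] 1204
red 4 [493.2 128.8] 142
red 4 [373.7 223.1] 48
    2 3 [ 467.2 -172.1   34.8] [0.1 0.1]
    2 4 [ 467.  -172.1   34.6] [0.3 0.3]
    2 3 [ 577.7 -316.1   66.1] [1.1 1.1]
    3 4 [ 466.9 -171.9   34.2] [0.2 0.2]
blue 3 [93.1 74.5] 1862
blue 4 [255.  161.9] 1225
    3 4 [ 493.6 -422.5   97.3] [0.2 0.2]
orange 2 [167.1 199.3] 311
orange 3 [362.4 198. ] 286
    2 3 [ 626.1 -174.4   18. ] [0.6 0.6]
bottle ((515.4923095703125, -8.472404479980469), (175.79000854492188, 82.88212585449219), 7.344865322113037) [428.4778   -58.044685] [601.867     39.445507]
vial ((535.7943725585938, 167.72079467773438), (52.561614990234375, 111.22805786132812), 83.752197265625) [481.285   137.33902] [590.1608  197.99141]
cradle ((530.2509155273438, 343.60382080078125), (79.18753814697266, 126.05686950683594), 79.74266052246094) [465.45773 298.33374] [593.27246 387.70752]
```

View pics/chk.png

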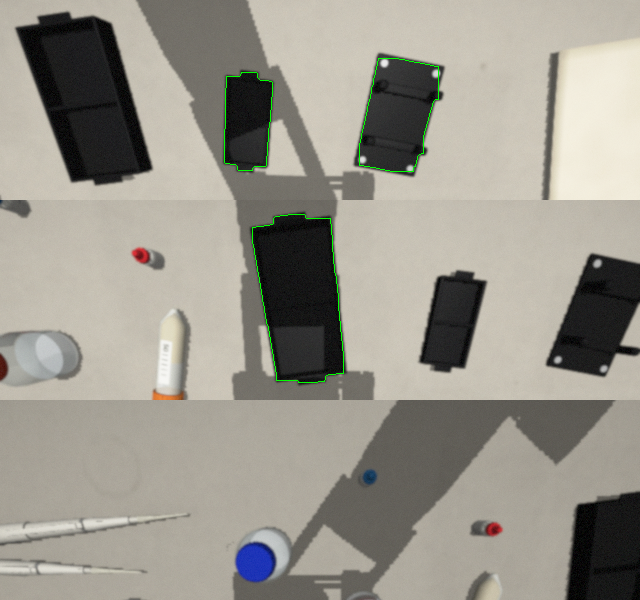

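The outlines fit: trays measure 164x84 and 100x52 plus end lugs of about 6 mm, and the cradle 130x78. The blue vial is at w4 (369,78), and the tube tip at w2 (173,110) and w3 (385,110).

Run:
```python
from h import *
import pickle
W={i:pickle.load(open(f'w{i}.pkl','rb')) for i in(1,2,3,4)}
for n,a,p,b,q in(('btray rim corner',1,(18,28),2,(252,28)),('vtray corner',1,(227,76),2,(441,76)),('cradle corner',1,(378,54),2,(592,54)),('tube tip',2,(173,110),3,(385,110)),('tubetip2',3,(385,110),4,(492,174))):
    r=tri(ray(W[a][0],*p),ray(W[b][0],*q));print(n,r[0].round(1),np.round(r[1],1))
print('red bottle',onz(W[3][0],233.6,164.8,104),onz(W[4][0],255,161.9,104),'<blue')
print('blue vial',onz(W[4][0],369,78,40), 'red vial',onz(W[3][0],373.8,54.2,36))
for i,k in((2,'orange'),(3,'orange')):
  for b in blobs(W[i][1],k,(0,0,640,225),25): print('cap',onz(W[i][0],*b[0],20))
```

```text
btray rim corner [441.1 -57.4  29.2] [0.1 0.1]
vtray corner [484.8 147.5  11.7] [0.2 0.2]
cradle corner [461.1 315.6   5.1] [0.4 0.4]
tube tip [ 521.9 -153.5   18. ] [0.2 0.2]
tubetip2 [ 521.9 -152.1   11.7] [0.2 0.2]
red bottle [ 570.03008189 -305.89474087  104.        ] [ 492.68452135 -421.29332392  104.        ] <blue
blue vial [ 415.73338973 -311.69138212   40.        ] red vial [ 467.34442989 -172.34039063   36.        ]
cap [ 626.12643913 -173.50297966   20.        ]
cap [ 624.82480937 -174.78569512   20.        ]
```

```bash
python3 -m jog '{"jaw":[90,90,90,90,90,90,90,90,30,30],"slide":[[0.56,-0.93,0],[0.56,-0.93,0],[0,0,0.7],[0,0,0.8],[0,0,0.8],[0,0,0.7],[0,0,0.45],[0,0,0],[0,0,0],[0,0,0]],"spin":[0,0,0,0,0,0,0,0,0,0]}' 20; python3 -m jog '{"jaw":[30,30,30,30,30,30],"slide":[[0,0,0],[0,0,0],[0,0,0],[0,0,0],[0,0,0],[0,0,0]],"spin":[0,0,0,0,0,0]}'
```

```text
time_s: 6.05
ee_pos: [493.7, -423.8, 74.0]
ee_rot: [-179.9, 0.1, -179.9]
force: [-0.1, -0.2, -0.5]
gripper_width: 76.6
gripper_force: 0.0
time_s: 6.65
ee_pos: [492.7, -423.4, 72.5]
ee_rot: [180.0, -0.0, -179.9]
force: [-0.3, -1.1, 0.4]
gripper_width: 30.7
gripper_force: 0.0
```

Run:
```python
from h import *
a=save('wrist','g1.png');b=save('scene','g1s.png')
c=cv2.resize(b[180:340,320:480],(400,400));save('','g1c.png',np.hstack([cv2.resize(a,(400,250)),c[:250]]) if 0 else np.vstack([cv2.resize(a,(480,300)),cv2.resize(b[200:320,320:512],(480,300))]))
print(env.state()['gripper_width'])
```

```text
29.62678534093323
```

View pics/g1c.png

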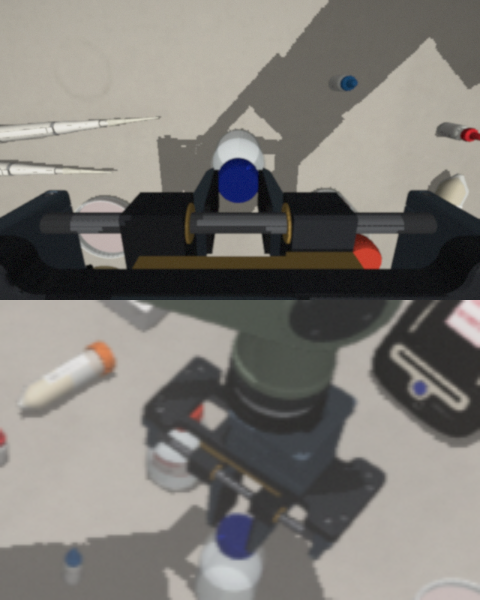

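The bottle still stands, but its cap, at wrist (317,241), sits just robot-side of the closed fingers. I measure where it is now.

Run:
```python
from h import *
m=env.camera_model('wrist');im=env.grab_frame('wrist')
for b in blobs(im,'blue',(280,190,360,300),200): print(b[0],b[1],onz(m,*b[0],100)); w=b
s=env.state();print(s['ee_pos'],proj(m,s['ee_pos']+[0,0,19]))
ms,mt=env.camera_model('scene'),env.camera_model('top');S=env.grab_frame('scene')
for y in blobs(S,'blue',(360,250,450,330),30):
    print(y[0],y[1],tri(ray(m,*w[0]),ray(ms,*y[0])))
```

```text
[317.14830673 240.75437914] 2569 [ 492.35707573 -422.17591087  100.        ]
[ 492.67650247 -423.42523683   72.44872288] (np.float64(315.2618340989995), np.float64(235.93848897760776))
[413.46564885 293.19847328] 131 (array([ 492.38946863, -421.60981253,   97.55293398]), [np.float64(1.1088016486266292), np.float64(1.108801648626556)])
```

The grasp point and the cap coincide, so I close further.

```bash
python3 -m jog '{"jaw":[10,10,10,10,10],"slide":[[0,0,0],[0,0,0],[0,0,0],[0,0,0],[0,0,0]],"spin":[0,0,0,0,0]}' 20
```

```text
time_s: 7.35
ee_pos: [492.7, -423.4, 72.5]
ee_rot: [180.0, 0.0, -179.9]
force: [1.0, -0.7, -0.8]
gripper_width: 10.3
gripper_force: 0.0
```

Run:
```python
from h import *
s=env.state();m=env.camera_model('wrist');ms=env.camera_model('scene');mt=env.camera_model('top')
a=env.grab_frame('wrist');b=env.grab_frame('scene')
for n,mm in(('w',m),('s',ms),('t',mt)): print(n,[np.round(proj(mm,s['ee_pos']+[0,0,z])) for z in(0,19,60)])
for b_ in blobs(a,'blue',(250,150,400,300),200): print(b_[0],b_[1],b_[2].any(0).nonzero()[0][[0,-1]],b_[2].any(1).nonzero()[0][[0,-1]])
save('','g2c.png',np.vstack([cv2.resize(a[120:320,220:420],(580,300)),cv2.resize(b[230:330,330:522],(580,300))]))
```

```text
w [array([315., 226.]), array([315., 236.]), array([315., 266.])]
s [array([413., 300.]), array([414., 295.]), array([417., 284.])]
t [array([440., 227.]), array([442., 226.]), array([445., 226.])]
[317.09050445 236.98813056] 1348 [292 341] [211 269]
```

View pics/g2c.png

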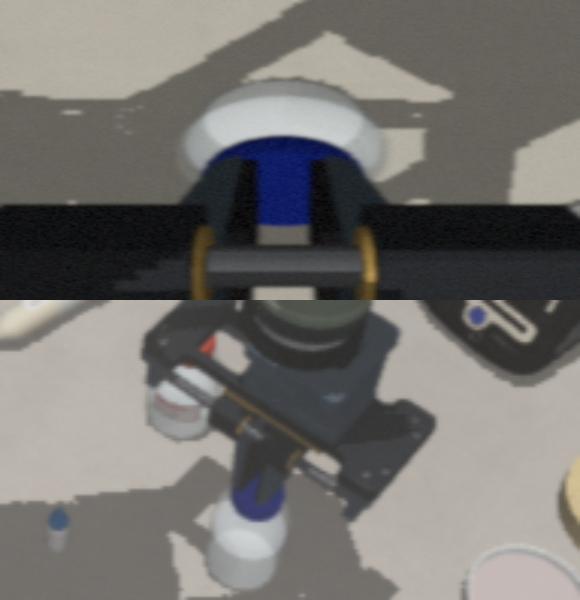

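```bash
python3 -m jog '{"jaw":[90,90,90,90,90,90,90],"slide":[[0,0,0],[0,0,0],[0,0,0],[0,0,0],[0,0,0],[0,0,0],[0,0,0]],"spin":[0,0,0,0,0,0,0]}'
python3 - <<'E'
from h import *
s=env.state();m=env.camera_model('wrist');ms=env.camera_model('scene');mt=env.camera_model('top')
a=env.grab_frame('wrist');b=env.grab_frame('scene')
for n,mm,im in(('w',m,a),('s',ms,b)):
    for dy in(-45,45):
        p=[np.round(proj(mm,s['ee_pos']+[0,dy,z])) for z in(0,19,60)];print(n,dy,[q.tolist() for q in p])
        for q in p: cv2.circle(im,tuple(int(v) for v in q),1,(0,255,0),-1)
save('','g3.png',np.vstack([cv2.resize(a[150:300,120:520],(800,300)),cv2.resize(b[240:325,330:557],(800,300))]))
E
```

```text
time_s: 8.15
ee_pos: [492.7, -423.4, 72.5]
ee_rot: [180.0, 0.0, -179.9]
force: [1.0, -0.0, -0.0]
gripper_width: 63.0
gripper_force: 0.0
w -45 [[253.0, 225.0], [247.0, 236.0], [230.0, 266.0]]
w 45 [[378.0, 226.0], [384.0, 236.0], [399.0, 266.0]]
s -45 [[431.0, 312.0], [432.0, 307.0], [435.0, 297.0]]
s 45 [[396.0, 288.0], [397.0, 283.0], [399.0, 272.0]]
```

View pics/g3.png

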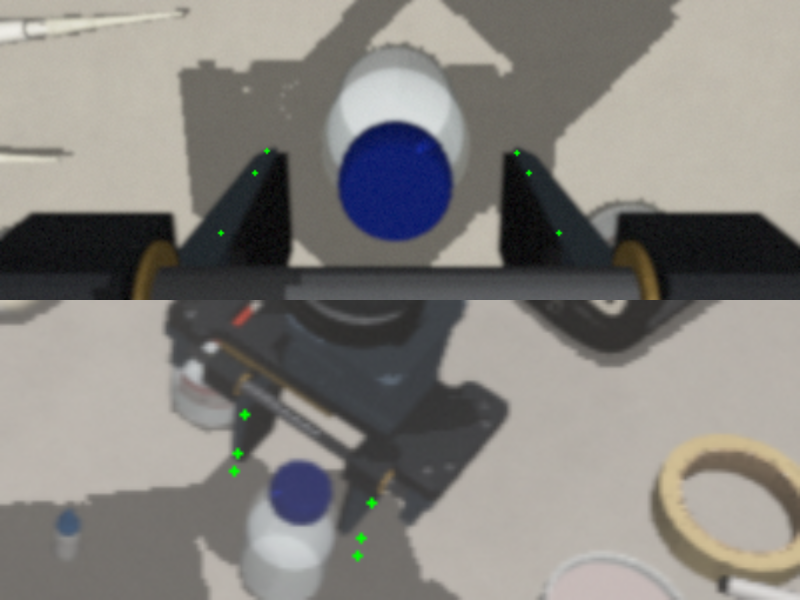

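In g3 the bottle stands untouched between the open fingers, but in the scene view the fingertips sit a few pixels higher than the reported TCP predicts. That suggests the real tips are higher than the reading. I probe this by descending 30 mm with the jaw open and closing gently.

```bash
python3 -m jog '{"jaw":[91,91,91,91,91,91,20,20,20,20],"slide":[[0,0,0],[0,0,0],[0,0,0],[0,0,0.5],[0,0,0.5],[0,0,0],[0,0,0],[0,0,0],[0,0,0],[0,0,0]],"spin":[0,0,0,0,0,0,0,0,0,0]}' 5;python3 -m jog '{"jaw":[20,20,20,20],"slide":[[0,0,0],[0,0,0],[0,0,0],[0,0,0]],"spin":[0,0,0,0]}'
```

```text
time_s: 9.25
ee_pos: [493.0, -423.7, 43.2]
ee_rot: [-180.0, 0.1, -179.9]
force: [-0.1, -0.1, -0.3]
gripper_width: 61.8
gripper_force: 0.0
time_s: 9.65
ee_pos: [492.7, -423.5, 42.6]
ee_rot: [180.0, 0.0, -179.9]
force: [0.2, 0.7, 0.3]
gripper_width: 35.6
gripper_force: 5.0
```

The jaw stopped at 35.6 mm, which is the cap, at a reported TCP z of 42.6. So the true tool height is above the reported one. I grip, lift a little and check the bottle's actual height by triangulation.

```bash
python3 -m jog '{"jaw":[20,20,20,20,20,20,20,20,20],"slide":[[0,0,0],[0,0,0],[0,0,-0.5],[0,0,-1],[0,0,-1],[0,0,-1],[0,0,-0.5],[0,0,0],[0,0,0]],"spin":[0,0,0,0,0,0,0,0,0]}' 20
python3 - <<'E'
from h import *
s=env.state();m=env.camera_model('wrist');ms=env.camera_model('scene');mt=env.camera_model('top')
a=env.grab_frame('wrist');b=env.grab_frame('scene');t=env.grab_frame('top')
for n,mm,im,r in(('w',m,a,(250,150,400,330)),('s',ms,b,(360,220,460,330)),('t',mt,t,(420,200,480,260))):
    print(n,np.round(proj(mm,s['ee_pos'])),np.round(proj(mm,s['ee_pos']+[0,0,19])),[(x[0].round(1),x[1]) for x in blobs(im,'blue',r,10)])
save('','g4.png',np.vstack([cv2.resize(a[150:300,120:520],(800,300)),cv2.resize(b[225:310,330:557],(800,300))]))
E
```

```text
time_s: 10.55
ee_pos: [492.2, -423.0, 161.5]
ee_rot: [179.9, -0.1, -179.9]
force: [0.1, 0.1, -2.8]
gripper_width: 35.4
gripper_force: 20.0
w [315. 226.] [315. 236.] [(array([317.3, 258.3]), np.int32(3205))]
s [419. 276.] [420. 271.] [(array([421.5, 260.7]), np.int32(165))]
t [448. 226.] [450. 226.] []
```

View pics/g4.png

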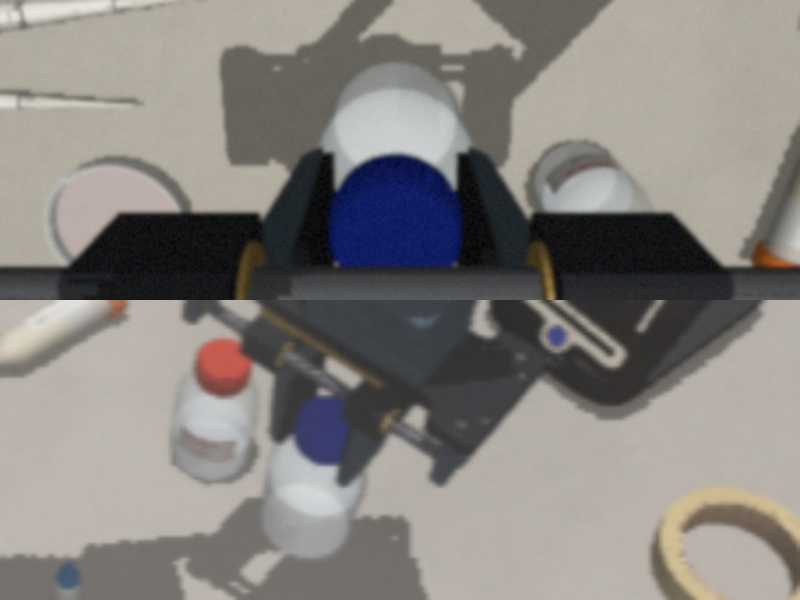

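```bash
python3 - <<'E'
from h import *
s=env.state();m=env.camera_model('wrist')
for h in(20,30,35,40,45,50): print(h,[np.round(proj(m,s['ee_pos']+[-16,dy,h]),1).tolist() for dy in(-17.7,17.7)])
print('observed (286,226) (350,226)')
E
python3 -m jog '{"jaw":[20,20,20,20,20,20,20,20,20,20],"slide":[[-0.07,0.4,0],[-0.14,0.9,0],[-0.14,0.9,0],[-0.14,0.9,0],[-0.14,0.9,0],[-0.14,0.9,0],[-0.14,0.9,0],[-0.14,0.9,0],[-0.14,0.9,0],[-0.14,0.9,0]],"spin":[0,0,0,0,0,0,0,0,0,0]}'
python3 -m jog '{"jaw":[20,20,20,20,20,20,20,20,20],"slide":[[-0.14,0.9,0],[-0.14,0.9,0],[-0.14,0.9,0],[-0.14,0.9,0],[-0.14,0.9,0],[-0.07,0.6,0],[-0.05,0.4,0],[0,0,0],[0,0,0]],"spin":[0,0,0,0,0,0,0,0,0]}'
```

```text
20 [[287.7, 213.3], [343.0, 213.3]]
30 [[286.2, 218.5], [344.3, 218.6]]
35 [[285.4, 221.3], [345.0, 221.4]]
40 [[284.6, 224.2], [345.8, 224.3]]
45 [[283.7, 227.4], [346.6, 227.5]]
50 [[282.8, 230.6], [347.4, 230.8]]
observed (286,226) (350,226)
time_s: 11.7
ee_pos: [531.9, -166.3, 162.0]
ee_rot: [179.9, -0.1, -179.9]
force: [-0.4, -0.1, -2.5]
gripper_width: 35.6
gripper_force: 20.0
time_s: 12.6
ee_pos: [556.4, -3.6, 162.4]
ee_rot: [-180.0, -0.0, -179.9]
force: [0.0, -0.2, -2.7]
gripper_width: 35.3
gripper_force: 20.0
```

Observed tips match an offset of about 42 mm above the reported TCP. Next I lower the bottle into the far bay until it touches down.

```bash
python3 -m jog '{"jaw":[20,20,20,20,20,20,20,20],"slide":[[0,0,0.7],[0,0,0.9],[0,0,0.8],[0,0,0.6],[0,0,0.4],[0,0,0.3],[0,0,0],[0,0,0]],"spin":[0,0,0,0,0,0,0,0]}'; python3 -m jog '{"jaw":[20,20,20,20],"slide":[[0,0,0.05],[0,0,0.03],[0,0,0],[0,0,0]],"spin":[0,0,0,0]}'
```

```text
time_s: 13.4
ee_pos: [557.3, -3.6, 52.1]
ee_rot: [180.0, 0.1, -180.0]
force: [0.0, -0.1, -1.5]
gripper_width: 35.4
gripper_force: 20.0
time_s: 13.8
ee_pos: [556.9, -3.3, 49.4]
ee_rot: [180.0, 0.0, -179.9]
force: [0.3, -0.8, -2.4]
gripper_width: 35.6
gripper_force: 20.0
```

```bash
python3 -m jog '{"jaw":[20,20,20,20],"slide":[[0.03,0,0.03],[0,0,0.03],[0,0,0],[0,0,0]],"spin":[0,0,0,0]}'; python3 -m jog '{"jaw":[44,56,60,60,60,60,60,60,60,60],"slide":[[0,0,0],[0,0,0],[0,0,-0.5],[0,0,-0.8],[0,0,-1],[0,0,-1],[0,0,-0.5],[0,0,0],[0,0,0],[0,0,0]],"spin":[0,0,0,0,0,0,0,0,0,0]}'
python3 - <<'E'
from h import *
m=env.camera_model('wrist');a=env.grab_frame('wrist')
for b in blobs(a,'blue',(200,100,420,330),100): print(b[0],b[1],onz(m,*b[0],108))
E
```

```text
time_s: 14.2
ee_pos: [555.9, -3.3, 47.5]
ee_rot: [180.0, 0.0, -179.9]
force: [-1.0, -0.1, 1.4]
gripper_width: 35.5
gripper_force: 20.0
time_s: 15.2
ee_pos: [554.9, -3.3, 159.9]
ee_rot: [180.0, -0.2, -179.9]
force: [-0.1, 0.4, -0.8]
gripper_width: 59.8
gripper_force: 0.0
[317.33358837 205.06197399] 1307 [555.37174739  -2.00080426 108.        ]
```

The blue bottle is placed at (555.4,-2.0), against a bay centre of (555.2,-3.4). Next is the red bottle.

```bash
python3 -m jog '{"jaw":[90,90,90,90,90,90,90,90,90,90],"slide":[[-0.05,-1,0],[-0.05,-1,0],[-0.05,-1,0],[-0.05,-1,0],[-0.05,-1,0],[-0.05,-1,0],[-0.05,-1,0],[-0.05,-1,0],[-0.05,-1,0],[-0.05,-1,0]],"spin":[0,0,0,0,0,0,0,0,0,0]}'; python3 -m jog '{"jaw":[90,90,90],"slide":[[0,-0.1,0],[0,0,0],[0,0,0]],"spin":[0,0,0]}';python3 - <<'E'
from h import *
m=env.camera_model('wrist');a=env.grab_frame('wrist')
for b in blobs(a,'red',(200,100,420,330),100): print(b[0],b[1],onz(m,*b[0],104))
E
```

```text
time_s: 16.25
ee_pos: [570.6, -304.3, 159.9]
ee_rot: [179.9, -0.1, -179.9]
force: [0.3, 1.0, -0.1]
gripper_width: 89.8
gripper_force: 0.0
time_s: 16.55
ee_pos: [570.8, -305.3, 160.5]
ee_rot: [179.9, -0.1, -179.9]
force: [-0.1, -0.8, -0.2]
gripper_width: 90.0
gripper_force: 0.0
[313.53050847 201.26355932] 1180 [ 569.29968052 -307.28246874  104.        ]
```

```bash
python3 -m jog '{"jaw":[90,90,90,90,90,90,90,20,20,20],"slide":[[0.04,-0.06,0.5],[0,0,0.9],[0,0,0.9],[0,0,0.9],[0,0,0.6],[0,0,0.35],[0,0,0],[0,0,0],[0,0,0],[0,0,0]],"spin":[0,0,0,0,0,0,0,0,0,0]}' 20; python3 -m jog '{"jaw":[20,20,20,20,20],"slide":[[0,0,0],[0,0,0],[0,0,0],[0,0,0],[0,0,0]],"spin":[0,0,0,0,0]}'
```

```text
time_s: 17.6
ee_pos: [570.7, -308.5, 38.1]
ee_rot: [-179.9, 0.1, -179.9]
force: [-0.6, 1.2, 0.1]
gripper_width: 68.8
gripper_force: 0.0
time_s: 18.1
ee_pos: [570.0, -308.2, 36.8]
ee_rot: [180.0, 0.0, -179.9]
force: [-1.2, -0.6, 0.3]
gripper_width: 35.1
gripper_force: 20.0
```

```bash
python3 -m jog '{"jaw":[20,20,20,20,20,20,20,20,20,20],"slide":[[0,0,-0.5],[0,0,-1],[0,0,-1],[0,0,-1],[0,0,-0.67],[0.15,0.5,0],[0.3,0.9,0],[0.3,0.9,0],[0.3,0.9,0],[0.3,0.9,0]],"spin":[0,0,0,0,0,0,0,0,0,0]}'; python3 -m jog '{"jaw":[20,20,20,20,20,20,20,20,20],"slide":[[0.3,0.9,0],[0.3,0.9,0],[0.3,0.9,0],[0.3,0.9,0],[0.3,0.9,0],[0.2,0.8,0],[0.1,0.4,0],[0,0,0],[0,0,0]],"spin":[0,0,0,0,0,0,0,0,0]}'
```

```text
time_s: 19.1
ee_pos: [527.1, -182.6, 159.8]
ee_rot: [179.9, -0.2, -179.9]
force: [-0.5, 0.5, -1.4]
gripper_width: 35.6
gripper_force: 20.0
time_s: 20.0
ee_pos: [474.9, -14.5, 161.4]
ee_rot: [-180.0, -0.0, -179.9]
force: [-0.2, 0.1, -1.1]
gripper_width: 35.3
gripper_force: 20.0
```

```bash
python3 -m jog '{"jaw":[20,20,20,20,20,20,20,20],"slide":[[-0.03,0.03,0.7],[0,0,0.9],[0,0,0.9],[0,0,0.7],[0,0,0.4],[0,0,0.25],[0,0,0],[0,0,0]],"spin":[0,0,0,0,0,0,0,0]}'; python3 -m jog '{"jaw":[20,20,20,20,20],"slide":[[0,0,0.04],[0,0,0.04],[0,0,0.04],[0,0,0],[0,0,0]],"spin":[0,0,0,0,0]}'
```

```text
time_s: 20.8
ee_pos: [476.7, -13.8, 46.8]
ee_rot: [-180.0, 0.1, -180.0]
force: [0.7, -0.2, -1.0]
gripper_width: 35.7
gripper_force: 20.0
time_s: 21.3
ee_pos: [476.1, -13.3, 42.9]
ee_rot: [180.0, 0.0, -179.9]
force: [0.6, -0.5, -2.4]
gripper_width: 35.3
gripper_force: 20.0
```

```bash
python3 -m jog '{"jaw":[20,20,20,20],"slide":[[0,0,0.03],[0,0,0.03],[0,0,0],[0,0,0]],"spin":[0,0,0,0]}'; python3 -m jog '{"jaw":[44,56,60,60,60,60,60,60,60,60],"slide":[[0,0,0],[0,0,0],[0,0,-0.5],[0,0,-0.8],[0,0,-1],[0,0,-1],[0,0,-0.5],[0,0,0],[0,0,0],[0,0,0]],"spin":[0,0,0,0,0,0,0,0,0,0]}'
python3 - <<'E'
from h import *
m=env.camera_model('wrist');a=env.grab_frame('wrist')
for k in('red','blue'):
  for b in blobs(a,k,(0,0,640,225),60): print(k,b[0],b[1],onz(m,*b[0],108),onz(m,*b[0],38))
E
```

```text
time_s: 21.7
ee_pos: [476.4, -13.4, 41.7]
ee_rot: [-180.0, 0.1, -179.9]
force: [-2.2, 0.4, 6.1]
gripper_width: 35.7
gripper_force: 20.0
time_s: 22.7
ee_pos: [475.0, -13.3, 153.6]
ee_rot: [180.0, -0.2, -179.9]
force: [-0.0, -0.4, -1.2]
gripper_width: 60.0
gripper_force: 0.0
red [168.60869565 179.10869565] 138 [ 451.24618994 -136.19880913  108.        ] [ 466.51370213 -170.28330879   38.        ]
red [317.07570978 206.93690852] 1268 [475.2726259  -12.16291381 108.        ] [497.13679263 -12.1923437   38.        ]
```

Both bottles are within 2 mm of their bay centres. Next is the red vial; I approach above it and re-measure.

```bash
python3 -m jog '{"jaw":[60,60,60,60,60,60,60,60,60,60],"slide":[[0.05,-0.9,0],[0.05,-0.9,0],[0.05,-0.9,0],[0.05,-0.9,0.3],[0.05,-0.9,0.6],[0.02,-0.79,0.6],[0,0,0.6],[0,0,0],[0,0,0],[0,0,0]],"spin":[0,0,0,0,0,0,0,0,0,0]}'
python3 - <<'E'
from h import *
m=env.camera_model('wrist');a=env.grab_frame('wrist')
for b in blobs(a,'red',(200,100,420,260),60): print(b[0],b[1],onz(m,*b[0],40))
E
```

```text
time_s: 23.75
ee_pos: [468.7, -171.8, 92.6]
ee_rot: [-180.0, 0.1, -179.9]
force: [-0.4, 0.4, -0.3]
gripper_width: 60.0
gripper_force: 0.0
[315.84269663 200.29213483] 178 [ 465.23009411 -171.84158401   40.        ]
```

```bash
python3 -m jog '{"jaw":[60,60,60,60,60,60,60,60],"slide":[[0.07,0,0.6],[0,0,0.9],[0,0,0.9],[0,0,0.7],[0,0,0.5],[0,0,0.3],[0,0,0],[0,0,0]],"spin":[0,0,0,0,0,0,0,0]}' 6; python3 -m jog '{"jaw":[60,60,60,60,60],"slide":[[0,0,0.05],[0,0,0.05],[0,0,0.05],[0,0,0],[0,0,0]],"spin":[0,0,0,0,0]}'
```

```text
time_s: 24.6
ee_pos: [466.8, -172.1, -24.2]
ee_rot: [-180.0, 0.1, -179.9]
force: [-0.5, 0.5, 1.0]
gripper_width: 60.2
gripper_force: 0.0
time_s: 25.1
ee_pos: [466.0, -172.1, -29.4]
ee_rot: [180.0, 0.0, -179.9]
force: [-0.4, 0.4, 0.2]
gripper_width: 60.4
gripper_force: 0.0
```

Still no contact at −29, which confirms the offset is above 29. I go down in small steps to find the bench.

```bash
python3 -m jog '{"jaw":[60,60,60,60,60,60],"slide":[[0,0,0.06],[0,0,0.06],[0,0,0.06],[0,0,0],[0,0,0],[0,0,0]],"spin":[0,0,0,0,0,0]}'; python3 -m jog '{"jaw":[60,60,60,60],"slide":[[0,0,0.06],[0,0,0.05],[0,0,0],[0,0,0]],"spin":[0,0,0,0]}'
```

```text
time_s: 25.7
ee_pos: [466.1, -172.1, -34.9]
ee_rot: [180.0, 0.0, -179.9]
force: [-0.4, -0.0, -0.7]
gripper_width: 60.0
gripper_force: 0.0
time_s: 26.1
ee_pos: [466.1, -172.1, -37.6]
ee_rot: [-180.0, 0.0, -179.9]
force: [-0.5, 0.2, 6.0]
gripper_width: 60.4
gripper_force: 2.9
```

```bash
python3 -m jog '{"jaw":[60,60,60],"slide":[[0,0,0.06],[0,0,0],[0,0,0]],"spin":[0,0,0]}'
```

```text
time_s: 26.4
ee_pos: [466.2, -172.1, -37.7]
ee_rot: [-180.0, 0.1, -179.9]
force: [-5.2, 1.2, 20.9]
gripper_width: 60.0
gripper_force: 10.8
```

The bench is touched at reported −37.6, so the offset is 37.5 mm. I raise the tips to 14 mm true and grip the vial gently.

```bash
python3 -m jog '{"jaw":[60,60,60,50,40,30,8,8,8,8],"slide":[[0,0,-0.3],[0,0,-0.25],[0,0,0],[0,0,0],[0,0,0],[0,0,0],[0,0,0],[0,0,0],[0,0,0],[0,0,0]],"spin":[0,0,0,0,0,0,0,0,0,0]}' 6; python3 -m jog '{"jaw":[8,8,8],"slide":[[0,0,0],[0,0,0],[0,0,0]],"spin":[0,0,0]}'
```

```text
time_s: 27.4
ee_pos: [466.0, -172.0, -23.5]
ee_rot: [180.0, -0.0, -179.9]
force: [-0.2, 0.1, -0.3]
gripper_width: 16.8
gripper_force: 6.0
time_s: 27.7
ee_pos: [466.1, -172.0, -23.5]
ee_rot: [180.0, 0.0, -179.9]
force: [-0.1, 0.3, 0.2]
gripper_width: 16.9
gripper_force: 6.0
```

```bash
python3 -m jog '{"jaw":[8,8,8,8,8,8,8,8,8,8],"slide":[[0,0,-0.4],[0,0,-0.9],[0,0,-1],[0,0,-1],[0,0,-1],[0,0.2,-0.1],[-0.2,0.8,0],[-0.25,0.9,0],[-0.25,0.9,0],[-0.25,0.9,0]],"spin":[0,0,0,0,0,0,0,0,0,0]}' 10; python3 -m jog '{"jaw":[8,8,8,8,8,8,8,8,8,8],"slide":[[-0.25,0.9,0],[-0.25,0.9,0],[-0.25,0.9,0],[-0.25,0.9,0],[-0.25,0.9,0],[-0.25,0.9,0],[-0.25,0.9,0],[-0.25,0.8,0],[-0.17,0.4,0],[0,0,0]],"spin":[0,0,0,0,0,0,0,0,0,0]}'
```

```text
time_s: 28.7
ee_pos: [493.9, -59.7, 108.3]
ee_rot: [180.0, -0.1, -180.0]
force: [0.1, 0.3, -0.8]
gripper_width: 17.0
gripper_force: 10.0
time_s: 29.7
ee_pos: [559.2, 165.2, 108.1]
ee_rot: [-180.0, -0.0, -179.8]
force: [-0.1, -0.3, 0.3]
gripper_width: 16.8
gripper_force: 10.0
```

```bash
python3 -m jog '{"jaw":[8,8,8,8,8,8,8,8,8],"slide":[[0,0,0.7],[0,0,0.9],[0,0,0.9],[0,0,0.7],[0,0,0.5],[0,0,0.3],[0,0,0.1],[0,0,0],[0,0,0]],"spin":[0,0,0,0,0,0,0,0,0]}'; python3 -m jog '{"jaw":[8,8,8,8],"slide":[[0,0,0.05],[0,0,0.03],[0,0,0],[0,0,0]],"spin":[0,0,0,0]}'
```

```text
time_s: 30.6
ee_pos: [559.9, 164.0, -13.6]
ee_rot: [180.0, 0.1, -179.9]
force: [0.3, 0.3, -0.5]
gripper_width: 16.5
gripper_force: 10.0
time_s: 31.0
ee_pos: [559.3, 164.1, -16.7]
ee_rot: [180.0, 0.0, -179.9]
force: [-1.4, -0.8, 0.2]
gripper_width: 16.7
gripper_force: 10.0
```

Lower about 1.6 mm more, open slowly and retreat.

```bash
python3 -m jog '{"jaw":[8,8,8,8],"slide":[[0,0,0.03],[0,0,0.025],[0,0,0],[0,0,0]],"spin":[0,0,0,0]}'; python3 -m jog '{"jaw":[20,25,32,36,36,36,36,36,36,36],"slide":[[0,0,0],[0,0,0],[0,0,0],[0,0,-0.3],[0,0,-0.8],[0,0,-1],[0,0,-1],[0,0,-0.9],[0,0,0],[0,0,0]],"spin":[0,0,0,0,0,0,0,0,0,0]}';python3 - <<'E'
from h import *
m=env.camera_model('wrist');a=env.grab_frame('wrist')
for b in blobs(a,'red',(200,100,420,260),60): print(b[0],b[1],onz(m,*b[0],45))
E
```

```text
time_s: 31.4
ee_pos: [559.2, 164.1, -18.6]
ee_rot: [180.0, -0.0, -179.9]
force: [0.2, -0.2, 0.1]
gripper_width: 16.3
gripper_force: 10.0
time_s: 32.4
ee_pos: [559.3, 164.1, 102.3]
ee_rot: [180.0, 0.1, -179.9]
force: [-0.2, 0.3, -1.0]
gripper_width: 36.2
gripper_force: 0.0
[317.07476636 202.64953271] 214 [559.44187989 165.19992579  45.        ]
```

Red vial placed. Now the blue vial.

```bash
python3 -m jog '{"jaw":[36,36,36,36,36,36,36,36,36,36],"slide":[[0.28,-0.93,0],[0.28,-0.93,0],[0.28,-0.93,0],[0.28,-0.93,0],[0.28,-0.93,0],[0.28,-0.93,0],[0.28,-0.93,0],[0.28,-0.93,0],[0.28,-0.93,0],[0.28,-0.93,0]],"spin":[0,0,0,0,0,0,0,0,0,0]}';python3 -m jog '{"jaw":[50,50,60,60,60,60,60,60,60],"slide":[[0.28,-0.93,0],[0.28,-0.93,0],[0.28,-0.93,0],[0.28,-0.93,0],[0.28,-0.93,0],[0.28,-0.93,0],[0.28,-0.93,0],[0,0,0],[0,0,0]],"spin":[0,0,0,0,0,0,0,0,0]}'
python3 - <<'E'
from h import *
m=env.camera_model('wrist');a=env.grab_frame('wrist')
h=cv2.cvtColor(a,cv2.COLOR_RGB2HSV).astype(int);M=((h[...,0]>90)&(h[...,0]<135)&(h[...,1]>90)&(h[...,2]>30)).astype(np.uint8);M[:,:250]=0;M[:,390:]=0;M[225:]=0;M[:150]=0
n,l,st,c=cv2.connectedComponentsWithStats(M)
for i in range(1,n):
    if st[i,4]>30: print(c[i],st[i],onz(m,*c[i],42))
E
```

```text
time_s: 33.45
ee_pos: [473.9, -115.8, 100.0]
ee_rot: [179.9, -0.2, -179.9]
force: [-0.1, 0.2, 0.4]
gripper_width: 35.8
gripper_force: 0.0
time_s: 34.35
ee_pos: [416.0, -309.9, 100.1]
ee_rot: [179.9, -0.1, 180.0]
force: [0.0, 0.5, 0.2]
gripper_width: 60.2
gripper_force: 0.0
[315.52972973 197.69189189] [308 191  16  15 185] [ 411.50943814 -310.08406641   42.        ]
```

```bash
python3 -m jog '{"jaw":[60,60,60,60,60,60,60,60,60,60],"slide":[[0.12,0,0.6],[0,0,0.9],[0,0,0.9],[0,0,0.8],[0,0,0.5],[0,0,0.3],[0,0,0.1],[0,0,0],[0,0,0],[0,0,0]],"spin":[0,0,0,0,0,0,0,0,0,0]}' 6; python3 -m jog '{"jaw":[50,40,30,8,8,8,8,8],"slide":[[0,0,0],[0,0,0],[0,0,0],[0,0,0],[0,0,0],[0,0,0],[0,0,0],[0,0,0]],"spin":[0,0,0,0,0,0,0,0]}'
```

```text
time_s: 35.4
ee_pos: [413.9, -310.7, -20.7]
ee_rot: [-179.9, 0.1, -179.9]
force: [0.7, 0.2, 0.1]
gripper_width: 59.9
gripper_force: 0.0
time_s: 36.2
ee_pos: [413.4, -310.4, -21.6]
ee_rot: [180.0, 0.0, -179.9]
force: [0.1, -0.2, 0.4]
gripper_width: 17.0
gripper_force: 6.0
```

```bash
python3 -m jog '{"jaw":[8,8,8,8,8,8,8,8,8,8],"slide":[[0,0,-0.4],[0,0,-0.9],[0,0,-1],[0,0,-1],[0,0,-0.9],[0,0.2,-0.1],[-0.2,0.82,0],[-0.2,0.9,0],[-0.2,0.9,0],[-0.2,0.9,0]],"spin":[0,0,0,0,0,0,0,0,0,0]}' 10; python3 -m jog '{"jaw":[8,8,8,8,8,8,8,8,8,8],"slide":[[-0.2,0.95,0],[-0.2,0.95,0],[-0.2,0.95,0],[-0.2,0.95,0],[-0.2,0.95,0],[-0.2,0.95,0],[-0.2,0.95,0],[-0.2,0.95,0],[-0.2,0.95,0],[-0.2,0.95,0]],"spin":[0,0,0,0,0,0,0,0,0,0]}'; python3 -m jog '{"jaw":[8,8,8,8,8,8],"slide":[[-0.2,0.95,0],[-0.2,0.95,0],[-0.08,0.7,0],[0,0.2,0],[0,0,0],[0,0,0]],"spin":[0,0,0,0,0,0]}'
```

```text
time_s: 37.2
ee_pos: [436.5, -197.1, 106.9]
ee_rot: [179.9, -0.1, -180.0]
force: [0.2, -0.2, -0.7]
gripper_width: 16.6
gripper_force: 10.0
time_s: 38.2
ee_pos: [496.0, 87.6, 106.9]
ee_rot: [-180.0, -0.1, -179.9]
force: [0.6, -0.8, -1.5]
gripper_width: 16.8
gripper_force: 10.0
time_s: 38.8
ee_pos: [510.5, 169.4, 107.2]
ee_rot: [-180.0, -0.1, -179.9]
force: [0.6, 0.1, 0.2]
gripper_width: 16.6
gripper_force: 10.0
```

```bash
python3 -m jog '{"jaw":[8,8,8,8,8,8,8,8,8,8],"slide":[[-0.04,0.03,0.7],[0,0,0.9],[0,0,0.9],[0,0,0.7],[0,0,0.5],[0,0,0.3],[0,0,0.1],[0,0,0],[0,0,0],[0,0,0]],"spin":[0,0,0,0,0,0,0,0,0,0]}'; python3 -m jog '{"jaw":[8,8,8],"slide":[[0,0,0],[0,0,0],[0,0,0]],"spin":[0,0,0]}'
```

```text
time_s: 39.8
ee_pos: [513.1, 171.3, -14.7]
ee_rot: [180.0, 0.1, -179.9]
force: [0.7, -1.0, -0.4]
gripper_width: 16.8
gripper_force: 10.0
time_s: 40.1
ee_pos: [512.5, 171.3, -15.3]
ee_rot: [180.0, 0.0, -179.9]
force: [-0.1, 1.0, -1.1]
gripper_width: 16.6
gripper_force: 10.0
```

```bash
python3 -m jog '{"jaw":[8,8,8,8],"slide":[[0,0,0.025],[0,0,0.025],[0,0,0],[0,0,0]],"spin":[0,0,0,0]}'; python3 -m jog '{"jaw":[20,25,32,36,36,36,36,36,36,36],"slide":[[0,0,0],[0,0,0],[0,0,0],[0,0,-0.3],[0,0,-0.8],[0,0,-1],[0,0,-1],[0,0,-0.9],[0,0,0],[0,0,0]],"spin":[0,0,0,0,0,0,0,0,0,0]}';python3 - <<'E'
from h import *
m=env.camera_model('wrist');a=save('wrist','v2.png')
for k in('red','blue'):
  for b in blobs(a,k,(250,100,420,260),60): print(k,b[0],b[1],onz(m,*b[0],45))
E
```

```text
time_s: 40.5
ee_pos: [512.6, 171.3, -16.7]
ee_rot: [180.0, 0.0, -179.9]
force: [0.1, -0.2, 4.2]
gripper_width: 16.9
gripper_force: 10.0
time_s: 41.5
ee_pos: [512.5, 171.2, 103.6]
ee_rot: [180.0, 0.1, -179.9]
force: [-0.5, -0.4, -0.2]
gripper_width: 35.8
gripper_force: 0.0
red [309.50241546 249.11111111] 207 [558.57630021 165.33505155  45.        ]
```

```bash
python3 -m jog '{"jaw":[36,36,36,36,36,36,36,36,36,36],"slide":[[-0.18,-0.93,0],[-0.18,-0.93,0],[-0.18,-0.93,0],[-0.18,-0.93,0],[-0.18,-0.93,0],[-0.18,-0.93,0],[-0.18,-0.93,0],[-0.18,-0.93,0],[-0.18,-0.93,0],[-0.18,-0.93,0]],"spin":[0,0,0,0,0,0,0,0,0,0]}'; python3 -m jog '{"jaw":[60,60,60,60,60,60],"slide":[[-0.17,-0.93,0],[-0.17,-0.93,0],[0,0,0],[0,0,0],[0,0,0],[0,0,0]],"spin":[0,0,0.75,0.7,0,0]}'
python3 - <<'E'
from h import *
m=env.camera_model('wrist');a=save('wrist','t1.png');print([np.round(proj(m,p),0) for p in([625.5,-174,20],[521.9,-153,15],[576.7,-164.3,30])])
save('','t1c.png',cv2.resize(a,(640,400)))
g=cv2.cvtColor(a,cv2.COLOR_RGB2HSV)
E
```

```text
time_s: 42.55
ee_pos: [565.6, -108.7, 101.1]
ee_rot: [179.9, -0.2, -179.9]
force: [0.7, -0.1, 0.4]
gripper_width: 36.7
gripper_force: 0.0
time_s: 43.15
ee_pos: [576.3, -163.3, 101.7]
ee_rot: [180.0, -0.1, 168.6]
force: [0.3, 0.5, 0.4]
gripper_width: 60.2
gripper_force: 0.0
[array([315., 244.]), array([315., 137.]), array([315., 199.])]
```

View pics/t1c.png

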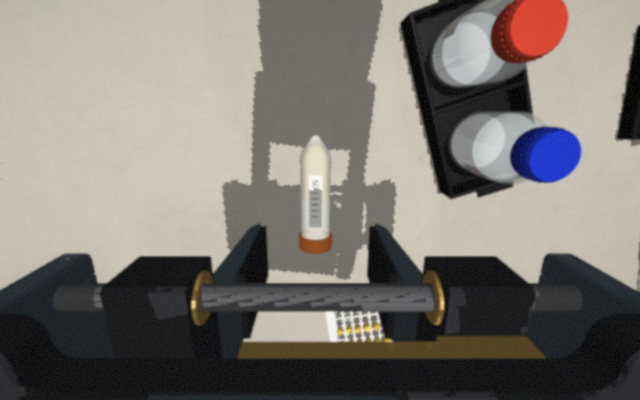

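The tube is vertical in the wrist image, tip (316,136) and cap (316,243), centred between the fingers. Both bottles stand in their bays. I descend and grip.

```bash
python3 -m jog '{"jaw":[60,60,60,60,60,60,60,60,60,60],"slide":[[0,0,0.6],[0,0,0.9],[0,0,0.9],[0,0,0.9],[0,0,0.6],[0,0,0.4],[0,0,0.2],[0,0,0],[0,0,0],[0,0,0]],"spin":[0,0,0,0,0,0,0,0,0,0]}' 10; python3 -m jog '{"jaw":[50,42,15,15,15,15,15],"slide":[[0,0,0],[0,0,0],[0,0,0],[0,0,0],[0,0,0],[0,0,0],[0,0,0]],"spin":[0,0,0,0,0,0,0]}'
```

```text
time_s: 44.2
ee_pos: [577.8, -163.8, -31.0]
ee_rot: [-180.0, 0.1, 168.5]
force: [-0.3, 1.1, 0.4]
gripper_width: 60.0
gripper_force: 0.0
time_s: 44.9
ee_pos: [577.1, -163.6, -31.9]
ee_rot: [180.0, 0.0, 168.5]
force: [0.3, -0.4, 1.6]
gripper_width: 28.5
gripper_force: 10.0
```

```bash
python3 -m jog '{"jaw":[15,15,15,15,15,15,15,15,15,15],"slide":[[0,0,-0.5],[0,0,-0.9],[0,0,-1],[0,0,-1],[0,0,-0.9],[0.1,0.4,-0.4],[0.27,0.9,0],[0.27,0.9,0],[0.27,0.9,0],[0.27,0.9,0]],"spin":[0,0,0,0,0,0,0,0,0,0]}'; python3 -m jog '{"jaw":[15,15,15,15,15,15,15,15,15,15],"slide":[[0.27,0.9,0],[0.27,0.9,0],[0.27,0.9,0],[0.27,0.9,0],[0.27,0.9,0],[0.27,0.9,0],[0.27,0.9,0],[0.27,0.9,0],[0.27,0.9,0],[0.27,0.9,0]],"spin":[0,0,0,0,0,0,0,0,0,0]}'; python3 -m jog '{"jaw":[15,15,15,15,15,15,15,15],"slide":[[0.27,0.9,0],[0.27,0.9,0],[0.27,0.9,0],[0.2,0.56,0],[0,0,0],[0,0,0],[0,0,0],[0,0,0]],"spin":[0,0,0,0,-0.15,0,0,0]}'
python3 - <<'E'
from h import *
s=env.state();R=cv2.Rodrigues(np.zeros(3))[0]
y=np.radians(s['ee_rot'][2]);d=np.array([530.3,343.6])-s['ee_pos'][:2];print(s['ee_pos'],d@[np.cos(y),np.sin(y)]/30,d@[np.sin(y),-np.cos(y)]/30)
E
```

```text
time_s: 45.9
ee_pos: [565.2, -36.9, 107.9]
ee_rot: [180.0, -0.1, 168.5]
force: [-0.6, 0.1, 0.4]
gripper_width: 28.7
gripper_force: 10.0
time_s: 46.9
ee_pos: [539.4, 243.5, 107.8]
ee_rot: [-180.0, -0.1, 168.5]
force: [0.7, -0.3, 0.1]
gripper_width: 29.1
gripper_force: 10.0
time_s: 47.7
ee_pos: [530.9, 342.7, 109.0]
ee_rot: [-180.0, -0.0, 169.6]
force: [0.3, -0.6, 0.1]
gripper_width: 28.8
gripper_force: 10.0
[530.9384289  342.65993365 109.03547517] 0.026593236135736595 0.026973979837875882
```

```bash
python3 -m jog '{"jaw":[15,15,15,15,15,15,15,15,15],"slide":[[0.03,0.03,0.7],[0,0,0.9],[0,0,0.9],[0,0,0.7],[0,0,0.4],[0,0,0.3],[0,0,0.1],[0,0,0],[0,0,0]],"spin":[0,0,0,0,0,0,0,0,0]}'; python3 -m jog '{"jaw":[15,15,15,15,15,15],"slide":[[0,0,0.06],[0,0,0.06],[0,0,0.05],[0,0,0],[0,0,0],[0,0,0]],"spin":[0,0,0,0,0,0]}'
```

```text
time_s: 48.6
ee_pos: [530.8, 345.2, -10.0]
ee_rot: [179.9, 0.1, 169.7]
force: [-0.3, -0.2, -0.2]
gripper_width: 28.7
gripper_force: 10.0
time_s: 49.2
ee_pos: [530.2, 344.9, -16.0]
ee_rot: [180.0, 0.0, 169.7]
force: [0.7, -0.5, 1.2]
gripper_width: 28.5
gripper_force: 10.0
```

```bash
python3 -m jog '{"jaw":[15,15,15,15],"slide":[[0,0,0.06],[0,0,0],[0,0,0],[0,0,0]],"spin":[0,0,0,0]}';python3 -m jog '{"jaw":[15,15,15,15],"slide":[[0,0,0.03],[0,0,0],[0,0,0],[0,0,0]],"spin":[0,0,0,0]}'
```

```text
time_s: 49.6
ee_pos: [530.7, 344.9, -17.3]
ee_rot: [180.0, 0.1, 169.7]
force: [1.3, -1.5, 4.8]
gripper_width: 28.9
gripper_force: 10.0
time_s: 50.0
ee_pos: [530.8, 345.0, -17.5]
ee_rot: [179.9, 0.1, 169.7]
force: [0.3, -1.7, 10.4]
gripper_width: 28.7
gripper_force: 10.0
```

Contact on the bars at the expected height. I release, lift, back off and inspect everything.

```bash
python3 -m jog '{"jaw":[32,38,44,46,46,46,46,46,46,46],"slide":[[0,0,-0.03],[0,0,0],[0,0,0],[0,0,-0.4],[0,0,-0.8],[0,0,-1],[0,0,-1],[0,0,-1],[0,0,-1],[0,0,-1]],"spin":[0,0,0,0,0,0,0,0,0,0]}'; python3 -m jog '{"jaw":[46,46,46,46,46,46],"slide":[[-0.8,-0.9,0],[-0.8,-0.9,0],[-0.4,-0.9,0],[0,-0.9,0],[0,0,0],[0,0,0]],"spin":[0,0,0,0,0,0]}'
python3 - <<'E'
from h import *
m=env.camera_model('wrist');a=save('wrist','f.png')
o=blobs(a,'orange',(350,50,640,260),20)
for b in o: print('tubecap',b[0],b[1],onz(m,*b[0],36))
for k in('red','blue'):
  for b in blobs(a,k,(0,0,640,225),40): print(k,b[0],b[1],onz(m,*b[0],108),onz(m,*b[0],45))
s=env.grab_frame('scene')
save('','fc.png',np.vstack([cv2.resize(a[:230],(640,230)),cv2.resize(s[110:270,160:360],(640,365))[:365]]))
E
```

```text
time_s: 51.0
ee_pos: [529.9, 344.8, 170.1]
ee_rot: [180.0, 0.0, 169.7]
force: [0.1, 0.1, 0.3]
gripper_width: 45.7
gripper_force: 0.0
time_s: 51.6
ee_pos: [569.9, 227.7, 168.8]
ee_rot: [179.9, 0.0, 169.6]
force: [-0.3, 0.3, 0.9]
gripper_width: 46.0
gripper_force: 0.0
tubecap [413.28463476 173.61209068] 397 [578.26826254 336.54439061  36.        ]
red [ 27.49459459 147.43621622] 1850 [477.6721906  -6.8321683 108.       ] [474.5479431  -65.27372174  45.        ]
red [258.9084507  186.57746479] 142 [546.96879774 180.58747119 108.        ] [560.02008183 165.89426881  45.        ]
blue [ 75.66422018 218.2293578 ] 545 [545.91004909   8.15922117 108.        ] [558.71419522 -46.78297344  45.        ]
```

View pics/fc.png

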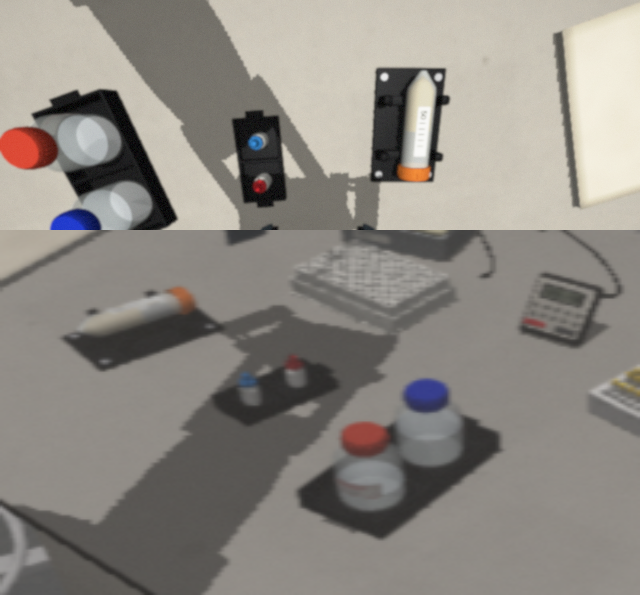

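The final view shows both bottles and both vials standing in their bays. The tube lies on the cradle bars, between posts near (386,100), (443,100), (383,155) and (437,157). I check its lateral offset numerically.

Run:
```python
from h import *
import pickle
m=env.camera_model('wrist')
C=np.array([onz(m,*p,5)[:2] for p in((376,69),(446,69),(434,181),(372,181))]);c=C.mean(0);print('plate',C.round(0).tolist(),c)
a=np.radians(-10.3);ex=np.array([np.cos(a),np.sin(a)]);ey=np.array([-ex[1],ex[0]])
for n,p,z in(('tip',(424,71),31),('barrelmid',(419,125),31),('cap',(414,174),31)):
    q=onz(m,*p,z)[:2]
    print(n,q.round(1),[(round((q-k)@ex,1),round((q-k)@ey,1)) for k in(c,np.array([530.3,343.6]))])
for p in((386,100),(443,100),(383,155),(437,157)): q=onz(m,*p,36)[:2];print('post',q.round(0),((q-c)@ex).round(0),((q-c)@ey).round(0))
i=cv2.cvtColor(cv2.imread('pics/f.png'),4)[45:205,340:480];save('','z.png',cv2.resize(i,(700,800-200),interpolation=cv2.INTER_CUBIC))
```

```text
plate [[461.0, 316.0], [475.0, 392.0], [600.0, 370.0], [586.0, 295.0]] [530.32681434 343.32698717]
tip [473.8 359.4] [(np.float64(-58.5), np.float64(5.7)), (np.float64(-58.5), np.float64(5.4))]
barrelmid [527.  349.7] [(np.float64(-4.4), np.float64(5.7)), (np.float64(-4.4), np.float64(5.4))]
cap [579.8 339.5] [(np.float64(49.4), np.float64(5.1)), (np.float64(49.5), np.float64(4.9))]
post [495. 316.] -30.0 -33.0
post [506. 375.] -30.0 27.0
post [551. 307.] 27.0 -32.0
post [564. 365.] 29.0 27.0
```

View pics/z.png

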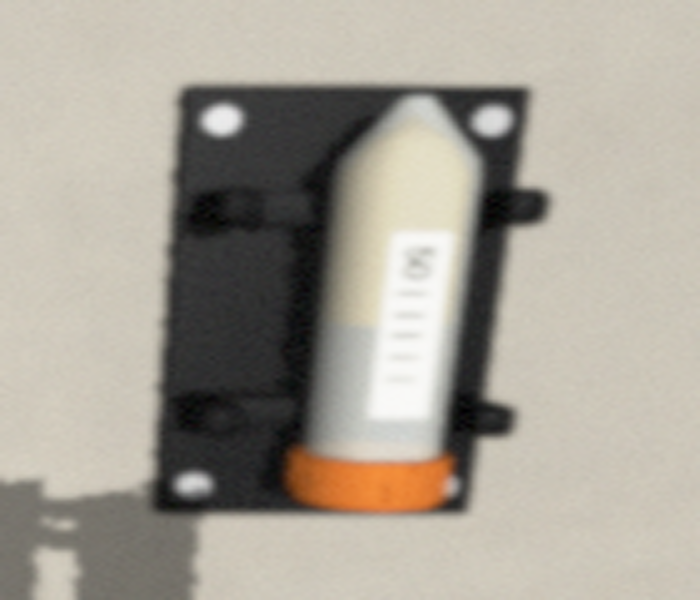

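The tube lies about 5 mm off across, −3 mm along and parallel to the cradle, well inside tolerance. I hand it in.

```bash
python3 -c "
from h import *
print(env.job_done())"
```

```text
the job is handed in; nothing more can be done
None
```

The job is handed in with both bottles and both vials standing in their bays, the tube lying on the cradle bars, and neither rack approached by the arm; the judge's verdict was not returned.

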